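Fork the slip pail off its trunnion cradle onto the drying bat

ROBOT

A 6-joint arm with a two-finger parallel gripper is mounted at the origin on the work surface. World frame = base frame: x ahead of the robot, y to its left, z up, the work surface at z = 0. Lengths are in m, angles in rad, forces in N, time in s.
With the tool pointing down it reaches from about 0.375 to 0.9 m from the base axis. Payload 3.1 kg.
Tool frame: the origin (TCP) lies at the very end of the fingers, on their centre line; the grasp point (between the pads) lies 19 mm behind it; z points along the fingers, y is the direction in which the jaws open and shut (so a half turn about z gives the same grasp; the last joint's range is limited). The gripper opens to 85 mm and grips with 20 to 120 N. Pads are 22 mm wide; open, the fingers measure 114 mm over their backs; the gripper's body (76 mm by 85 mm) begins 54 mm behind the grasp point. The pads swing forward as they close: fully open they stand 13 mm farther back than shut.
Start: joints at [0.984, 0.527, 1.433, -0, 1.181, -0.178], TCP at [0.248, 0.573, 0.231] pointing down, gripper open.
Joint ranges: [-3.08, 3.08], [-0.75, 2.2], [0.22, 2.44], [-1.43, 4.57], [0, 2.65], [-2.85, 2.85]. Speed limits (rad/s): [2.79, 2.79, 3.14, 3.14, 3.14, 3.14].

INTERFACE

Orientations are given as a unit quaternion [x, y, z, w].
In Python, from station import manip gives the robot as it stands. The module is installed in compiled form; this text tells all that it offers.
- The arm moves only by the tool send_rows, never from a script. Its argument "commands" is a list of rows, each an object with "delta_pos": the shift along the world's x, y, z in cm, a list of three; "yaw": the turn about the world's z in rad. A call has 1 to 10 rows; each row shifts and turns the pose as measured when the row begins; what a row does not reach is not made up. A row lasts 1/8 s, in which the tool goes at most 62.5 mm and 10.7 degrees, less where a joint would pass 70% of its speed; a pose out of reach is approached as far as the arm can. A call is refused whole if a number of a shift passes 6.25 or a number of a turn 0.188, either way. A call with a gripper value outside its range is refused whole. "grip" is the closure, from -1 (fully open) to 1 (shut), set as the call begins (left out, the last holds). The fingers move at their own pace and stop on an object; "force" is the grip in N (left out, the last holds). Time passes only in rows, so rows that do not move let the fingers close. It gives the time, the measured TCP pose, the force and the opening at its end, in the units of the state.
- manip.sense(): the state, without advancing time (a new reading comes with each control period).
- manip.snapshot(name): name is "side" or "top" or "wrist"; returns the picture (384x512x3 uint8, blue, green, red); there is no depth.
- manip.get_calibration(name): a dict with "fx", "fy", "cx", "cy" (pixels), "dist_coeffs" ([k1, k2, p1, p2, k3] as OpenCV has them; the pictures are not rectified), "world_to_cam" (4x4, takes a point from world to camera coordinates); the wrist camera has in their place "mount" (4x4, takes a point from camera to tool coordinates, whose origin is the TCP and whose axes are the flange's). Camera axes: x right, y down, z forward; pixel columns grow to the right and rows downward; lengths in m; the calibration is good to about 2 mm. A picture is of the moment at which its call begins: read the wrist's pose just before it. get_calibration takes no time and is no camera call.
- manip.sign_off(): hands the job in, once; it reports no verdict.
The state is a dict: "t": time; "q": joint angles; "qd": joint speeds; "tau": joint torques, N m; "tcp_pos": TCP position; "tool_rot": TCP orientation; "force": force on the tool from outside, world axes, zero at the start; "ft_torque": the same for the moment, N m; "finger_gap": opening from 0.0 (shut) to 1.0 (fully open).
Only numpy, scipy, OpenCV 4.12 (cv2) and the standard library are available. Lean on these libraries where they do the work, as an engineer would, in place of code of your own. Each camera call takes 0.05 s, during which the arm holds its last target. There are 200 camera calls.

TASK

The pail hanging in the cradle is wet on the outside, so do not touch it with the gripper: take the lifting fork, hook it under the pail's bail, and lift the pail straight up off its trunnion slots without letting it swing or catch. Set it down gently and upright in the middle of the round plaster bat between the two pots, then stand the fork back upright in the middle of its tile. Leave the pots and the brush jar where they are.

Things in the scene. Friction and masses are not known exactly. Their poses are not given: they have to be found in the camera images.
- cradle: Grey metal stand fixed to the table, left or right of the robot, turned up to 0.5 rad: base plate 130 mm (its x) by 200 mm (y), 12 mm thick, with two uprights at y = +-72 mm (44 mm along x, 12 mm thick), tops 113 mm above the table. Between them it is open to +x and -x; the pail passes over them once its underside is higher. Origin: centre of the underside; z up.
- slot (a point): Where the middle of the pail's pin axis lies in the cradle, 87 mm above the table. Each upright has a slot open at the top, 16 mm wide in x, with a V bottom; the 10 mm pins rest in it. The pins are out of the slots once raised 35 mm, their collars above the uprights once raised 40 mm.
- pail: Plain steel pail, 0.25 to 0.5 kg: foot 76 mm, rim 92 mm wide, 90 mm high, origin at the centre of its underside, z up. Two 10 mm pins stick out along +-y at 65 mm height to 90 mm from the middle, with 20 mm collars at their ends. It starts at rest in the cradle, axes parallel to the cradle's, underside 22 mm above the table, and swings freely about the pins (y).
- bail (a point): Middle of the bail's level bar: 8 mm round, 80 mm long, along the pail's y, axis 150 mm above the pail's underside (172 mm above the table at the start). The bail is rigid, not hinged: two 6 mm bars rise from the pail's sides to the bar's ends. Pushing the bail sideways tips the pail.
- fork: Lifting fork, 0.22 kg, a C seen from the side, standing upright on its tile. Origin: underside of its feet, right below the handle; z up; two prongs (y = +-14 mm, 8 mm wide, flat underneath) point to +x, from an upright bar at x = -38 to -28 mm to x = +17 mm. Mouth of the C, open to +x: heights 27 (prong tips) to 75 mm. Footprint x -38 to +17 mm, y +-18 mm.
- handle (a point): Middle of the fork's handle, 109 mm above the fork's underside: upright wooden block 24 mm (x) by 40 mm (y), heights 85 to 133 mm, free all round. Below it a 10 mm arm (heights 75 to 85 mm) leads back to the upright bar.
- seat (a point): The V seat on the fork's prongs: an 8 mm bar resting there has its axis here, at the fork's x = 0, 17 mm above its underside, right below the handle. The prong tips in front rise to 27 mm height, the rear of the V to 23 mm.
- tile: The fork's place: fixed pale tile 140 by 120 mm, 8 mm thick, origin at the centre of its underside on the table. In the middle between left and right, nearer or farther than the brush jar. The fork stands on it, prongs pointing away from the robot, turned up to 0.6 rad.
- bat: Round white plaster bat fixed to the table, 140 mm in diameter, 12 mm thick, origin at the centre of its underside on the table. On the other side of the robot from the cradle.
- pot_a: Loose terracotta pot, 72 mm wide at the rim, 80 mm high, origin at the centre of its underside. It and pot_b stand on opposite sides of the bat, about 105 mm from its centre, nearer and farther; the pail's pins and collars fit best square to the line from pot to pot. Leave in place.
- pot_b: The other loose pot, glazed, same size as pot_a, across the bat from it. Leave in place.
- jar: Loose white jar of brushes, 68 mm in diameter, 100 mm high, brushes reaching 175 mm; origin at the centre of its underside. About 0.2 m from the fork's tile, nearer to or farther from the robot, between the cradle and the bat. Leave in place.
Mind the look-alikes: they are no part of the job. Of the things shaped like the pot_b, the blue one is meant.

How it is judged:
On the way, in this order (a step that is already met when the one before it is completed fails the run):
1. the pail hangs on the fork, its pins clear above the cradle's slots (contact force between pail and fork above 1 N and z of pail in the frame of cradle above 0.062 m and not (contact force between pail and cradle above 0.2 N)), for 0.2 s.
2. the pail stands upright in the middle of the bat, off the fork (horizontal distance between pail and bat below 0.03 m and z of pail in the frame of bat below 0.016 m and angle between pail's own z axis and vertical below 0.08 rad and contact force between pail and bat above 1 N and not (contact force between pail and fork above 0.1 N)), for 0.2 s.
At the end, for the whole second after the job is handed in: Pail at rest on the bat, upright (0.08 rad), centre within 30 mm of the bat's; fork at rest on its tile, upright (0.08 rad), origin within 40 mm of the tile's centre; pots and jar upright (0.25 rad) and within 20 mm of their starts (horizontal distance between pail and bat below 0.03 m and z of pail in the frame of bat below 0.016 m and angle between each of pail, fork's own z axis and vertical below 0.08 rad and linear speed of each of pail, fork below 0.02 m/s and horizontal distance between fork and tile below 0.04 m and z of fork in the frame of tile below 0.012 m and distance of each of pot_a, pot_b, jar from where it was at the start of the episode below 0.02 m and angle between each of pot_a, pot_b, jar's own z axis and vertical below 0.25 rad); the robot touches nothing.
It fails at once if the gripper or arm touches the pail (contact force between any of the fingers, the arm and pail above 0.5 N).
It fails at once if the pail swings: it leans more than 0.35 rad (angle between pail's own z axis and vertical above 0.35 rad).
It fails at once if the pail catches or is knocked on the cradle (over 20 N) (contact force between pail and cradle above 20 N).
It fails at once if the pail is dropped or banged down on the bat (over 25 N) (contact force between pail and bat above 25 N).
It fails at once if a pot or the brush jar is moved more than 20 mm or tipped (distance of any of pot_a, pot_b, jar from where it was at the start of the episode above 0.02 m or angle between any of pot_a, pot_b, jar's own z axis and vertical above 0.25 rad).
It also fails if it takes over 72 s, if anything falls off the work surface, if the arm or the gripper's body presses on something with over 40 N, if the wrist force passes 120 N, or if a joint passes its speed limit or range.

## Working session

There is one attempt and no reset: what is moved stays moved. The work goes in short steps, Python scripts to look and compute and a tool call to move; the robot and the scene stay as the last step left them, time stands still between calls to the robot, and variables do not carry over. Pictures are saved under pics/ and viewed, about 8 in all and at most 12, crops included, and the job is handed in when it is done.

Besides the shell and the picture viewer there is one more tool, called after "Call:" in YAML: its name, and indented under it one key for each argument. send_rows: Moves the arm, as the interface text tells. Its arguments: {"type":"object","properties":{"commands":{"type":"array","items":{"type":"object","properties":{"delta_pos":{"type":"array","items":{"type":"number"}},"yaw":{"type":"number"}}}},"grip":{"type":"number"},"force":{"type":"number"}},"required":["commands"]}

```bash
mkdir -p pics
cat > h.py <<'E'
import numpy as np, cv2
from station import manip
from scipy.spatial.transform import Rotation as R
def cam(name,s=None):
    c=manip.get_calibration(name); K=np.array([[c['fx'],0,c['cx']],[0,c['fy'],c['cy']],[0,0,1.]]); d=np.array(c['dist_coeffs'],float)
    if name=='wrist':
        s=s or manip.sense(); T=np.eye(4);T[:3,:3]=R.from_quat(s['tool_rot']).as_matrix();T[:3,3]=s['tcp_pos']
        W=np.linalg.inv(T@np.array(c['mount']))
    else: W=np.array(c['world_to_cam'])
    return K,d,W
def ray(C,uv):
    K,d,W=C; p=cv2.undistortPoints(np.array(uv,float).reshape(-1,1,2),K,d).reshape(-1,2)
    v=np.c_[p,np.ones(len(p))]@W[:3,:3]; o=-W[:3,:3].T@W[:3,3]
    return o,v
def onz(C,uv,z):
    o,v=ray(C,uv); return o+v*((z-o[2])/v[:,2])[:,None]
def proj(C,P):
    K,d,W=C; return cv2.projectPoints(np.array(P,float).reshape(-1,3),cv2.Rodrigues(W[:3,:3])[0],W[:3,3],K,d)[0].reshape(-1,2)
def tri(C1,a,C2,b):
    o1,v1=ray(C1,a);o2,v2=ray(C2,b);out=[]
    for x,y in zip(v1,v2):
        st=np.linalg.lstsq(np.c_[x,-y],o2-o1,rcond=None)[0]; p=o1+x*st[0];q=o2+y*st[1];out.append([*((p+q)/2),np.linalg.norm(p-q)])
    return np.array(out)
E
python3 - <<'E'
from h import *
for n in ('top','side'):
    im=manip.snapshot(n); cv2.imwrite(f'pics/{n}0.png',im); cv2.imwrite(f'pics/{n}0b.png',cv2.resize(im,(800,600),interpolation=cv2.INTER_CUBIC))
    K,d,W=cam(n); print(n,-W[:3,:3].T@W[:3,3],W[2,:3],K[0,0])
s=manip.sense();print(s['tcp_pos'],s['tool_rot'],s['finger_gap'],s['t'])
E
```

```text
top [ 0.50488111 -0.01157637  1.15093855] [ 0.09739793  0.03209217 -0.99472797] 435.2354577859671
side [-0.13421936 -0.79007549  0.93300117] [ 0.55182335  0.58100402 -0.5982686 ] 482.8277200636428
[0.24804574 0.57295236 0.23043001] [ 2.02969370e-01  9.79184593e-01 -9.12344899e-04 -3.66763971e-04] 0.9995021096060912 0.1
```

View pics/top0b.png

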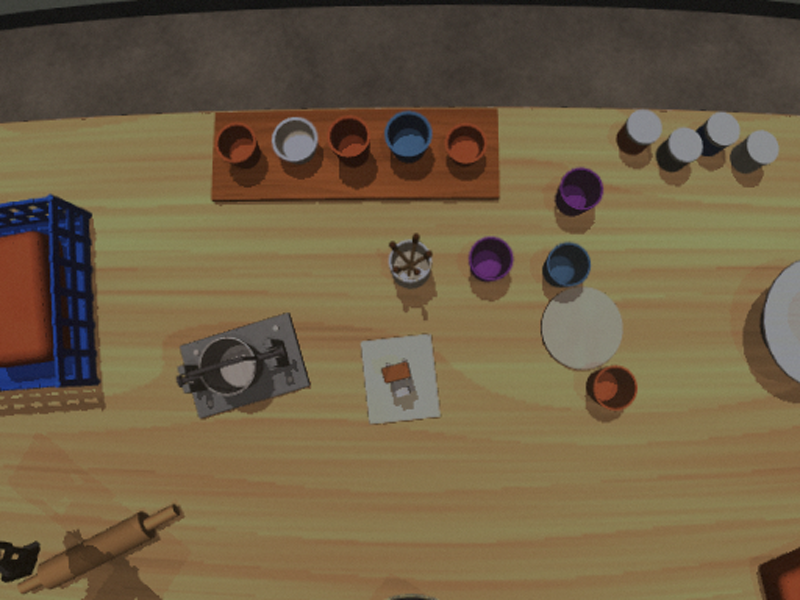

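View pics/side0b.png

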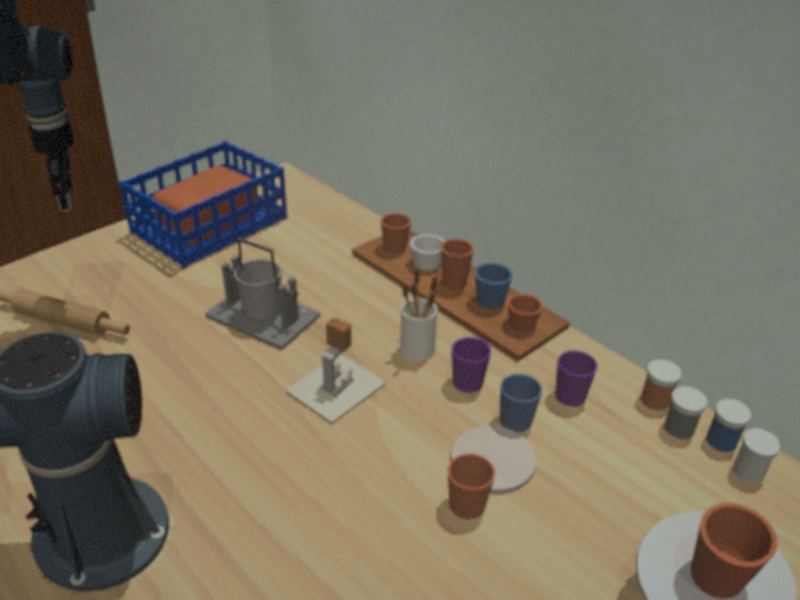

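Top view (800×600 px): cradle and pail are at (245,365), the fork on its tile at (400,378), the jar at (410,262) and the bat at (582,328). Two purple pots at (490,258) and (580,190), plus the pots on the board, are look-alikes. The pots across the bat are the blue one at (568,264), which is pot_b, and the terracotta one at (612,387), which is pot_a. Next I'll measure them and enlarge that area.

Run:
```python
from h import *
im=cv2.imread('pics/top0.png'); C=cam('top'); hsv=cv2.cvtColor(im,cv2.COLOR_BGR2HSV)
for n,u,v in (('bat',582,320),('tile',372,360),('tile2',425,400),('plate',215,405),('plate2',285,330),('wood',450,500),('handle',396,371),('blue',568,250),('terra',600,385)):
    print(n,hsv[int(v*.64),int(u*.64)])
def big(m,box):
    z=np.zeros_like(m);x0,y0,x1,y1=[int(k*.64) for k in box];z[y0:y1,x0:x1]=m[y0:y1,x0:x1]
    c=cv2.findContours(z,cv2.RETR_EXTERNAL,cv2.CHAIN_APPROX_NONE)[0];return max(c,key=cv2.contourArea)
white=cv2.inRange(hsv,(0,0,110),(180,70,255))
c=big(white,(530,280,630,375)); P=onz(C,c.reshape(-1,2),.012)[:,:2]
e=cv2.minEnclosingCircle(P.astype(np.float32));print('bat',e)
c=big(white,(350,325,450,430)); P=onz(C,c.reshape(-1,2),.008)[:,:2]
print('tile',cv2.minAreaRect((P*1000).astype(np.float32)))
c=big(cv2.inRange(hsv,(3,110,40),(16,255,255)),(370,350,420,395)); P=onz(C,c.reshape(-1,2),.141)[:,:2]
print('handle',cv2.minAreaRect((P*1000).astype(np.float32)))
grey=cv2.inRange(hsv,(0,0,20),(180,60,255))
c=big(grey,(160,300,320,430)); c2=cv2.convexHull(c);P=onz(C,c2.reshape(-1,2),.012)[:,:2]
print('plate',cv2.minAreaRect((P*1000).astype(np.float32)))
for n,lo,hi,b in (('blue',(95,60,20),(120,255,255),(540,235,600,300)),('terra',(0,110,20),(16,255,255),(580,360,645,415))):
    c=big(cv2.inRange(hsv,lo,hi),b); print(n,cv2.boundingRect(c),onz(C,[cv2.minEnclosingCircle(c)[0]],.08))
a=cv2.resize(im[185:275,105:205],(600,540),interpolation=cv2.INTER_CUBIC); cv2.imwrite('pics/cr.png',cv2.convertScaleAbs(a,alpha=1.8))
a=im[140:270,240:420]; cv2.imwrite('pics/pots.png',cv2.convertScaleAbs(cv2.resize(a,None,fx=4,fy=4,interpolation=cv2.INTER_CUBIC),alpha=1.5))
```

```text
bat [ 23  34 135]
tile [ 34  28 138]
tile2 [ 30  11 137]
plate [20 18 87]
plate2 [13 20 91]
wood [ 19 117 137]
handle [ 11 169 116]
blue [150   9  30]
terra [  9 180 133]
bat ((0.5593588352203369, -0.28549617528915405), 0.06990798562765121)
tile ((474.3997497558594, 21.32324981689453), (139.00341796875, 119.27610778808594), 6.523858547210693)
handle ((487.1451110839844, 23.433094024658203), (22.382287979125977, 37.59572982788086), 14.150146484375)
plate ((491.75555419921875, 295.73089599609375), (128.49388122558594, 218.29531860351562), 17.06584930419922)
blue (350, 156, 28, 27) [[ 0.65598382 -0.24871278  0.08      ]]
terra (375, 234, 33, 31) [[ 0.45444967 -0.31065187  0.08      ]]
```

View pics/cr.png

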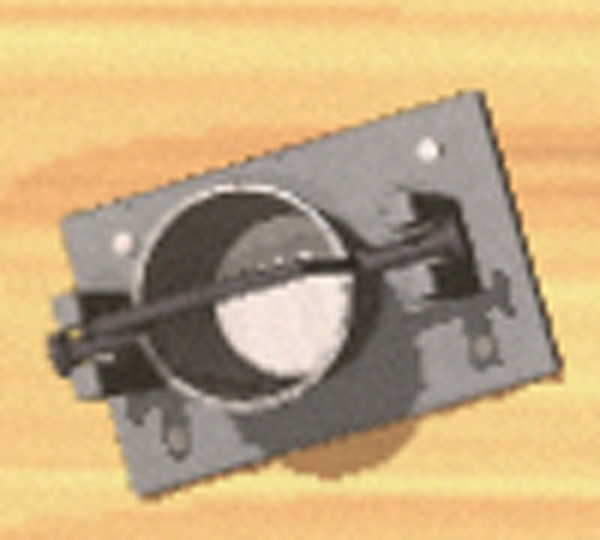

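View pics/pots.png

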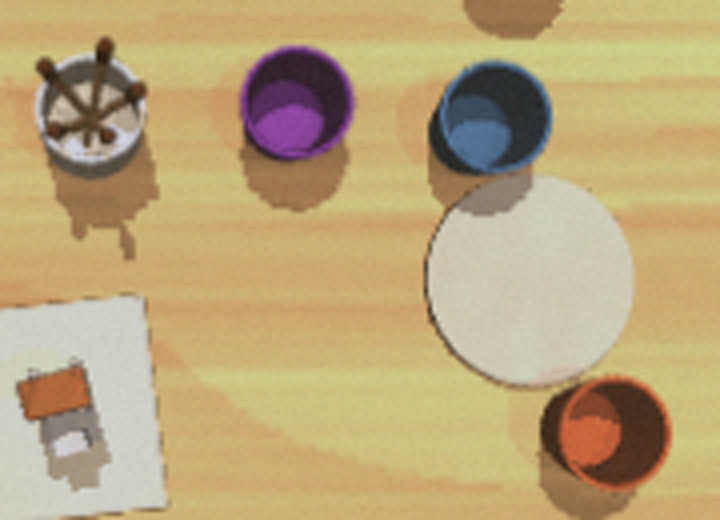

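The cradle crop shows plate corners at (62,220), (478,92), (562,372) and (145,495), with the bail running diagonally over the pail. In the pots crop, the blue pot at (492,117) and the terracotta pot at (608,433) face each other across the bat, which fits the description. The purple pot at (297,102) is off that line.

Run:
```python
from h import *
C=cam('top')
f=lambda p:(np.array(p)+.5)/6-.5+[105,185]
P=onz(C,f([(62,220),(478,92),(562,372),(145,495)]),.012); print(P.round(4)); c=P.mean(0);print('cradle',c)
for a,b in ((0,1),(3,2)): v=P[a]-P[b]; print(np.linalg.norm(v),np.arctan2(-v[0],v[1]))
B=onz(C,f([(180,308),(330,268)]),.172); v=B[0]-B[1]; print('bail',B,np.arctan2(-v[0],v[1]))
g=lambda p:(np.array(p)+.5)/4-.5+[240,140]
A=onz(C,g([(495,117),(612,433)]),.08);v=A[0]-A[1];print('pots',A,np.linalg.norm(v),np.arctan2(v[1],v[0]),A.mean(0))
print(onz(C,g([(90,110)]),.1))
print(np.array(manip.get_calibration('wrist')['mount']).round(3), manip.get_calibration('wrist')['fx'])
```

```text
[[0.5265 0.3994 0.012 ]
 [0.5843 0.2106 0.012 ]
 [0.4616 0.1718 0.012 ]
 [0.4049 0.3586 0.012 ]]
cradle [0.49433288 0.28508612 0.012     ]
0.19742017193590267 0.297047769333993
0.19523048734954254 0.29473691424221116
bail [[0.49030569 0.29387912 0.172     ]
 [0.50609689 0.23545031 0.172     ]] 0.2639578078912768
pots [[ 0.65664896 -0.24876054  0.08      ]
 [ 0.46052783 -0.31832441  0.08      ]] 0.20809283778144969 0.3408544144080115 [ 0.55858839 -0.28354248  0.08      ]
[[0.65831    0.00323717 0.1       ]]
[[-0.001 -0.958 -0.286  0.073]
 [ 1.    -0.001 -0.    -0.   ]
 [ 0.    -0.286  0.958 -0.142]
 [ 0.     0.     0.     1.   ]] 318.02567571577407
```

Call:
send_rows:
  commands:
    - {"delta_pos": [3, -2, 3], "yaw": -0.18}
    - {"delta_pos": [3, -4, 4], "yaw": -0.18}
    - {"delta_pos": [3, -5, 4], "yaw": -0.18}
    - {"delta_pos": [3, -5, 3], "yaw": -0.18}
    - {"delta_pos": [2, -5, 3], "yaw": -0.15}
    - {"delta_pos": [1, -4, 0], "yaw": 0}
    - {"delta_pos": [0, 0, 0], "yaw": 0}
  grip: -0.2

```text
t: 0.98
tcp_pos: [0.3943, 0.3237, 0.3941]
tool_rot: [0.608, 0.794, -0.003, -0.003]
force: [0.2, 0.3, 0.2]
finger_gap: 0.602
```

Run:
```python
from h import *
s=manip.sense();im=manip.snapshot('wrist'); cv2.imwrite('pics/w1.png',im); np.save('s1.npy',s)
C=cam('wrist',s); print(C[2].round(3)); print(proj(C,[[.494,.286,.012],[.494,.286,.172],[.487,.023,.141]]))
cv2.imwrite('pics/w1b.png',cv2.convertScaleAbs(cv2.resize(im,(800,600),interpolation=cv2.INTER_CUBIC),alpha=1.6))
```

```text
[[ 0.965  0.261 -0.008 -0.461]
 [ 0.252 -0.924  0.286  0.116]
 [ 0.067 -0.278 -0.958  0.598]
 [ 0.     0.     0.     1.   ]]
[[311.01045376 181.09004775]
 [331.0245959  214.03707435]
 [266.86476364 360.90846274]]
```

View pics/w1b.png

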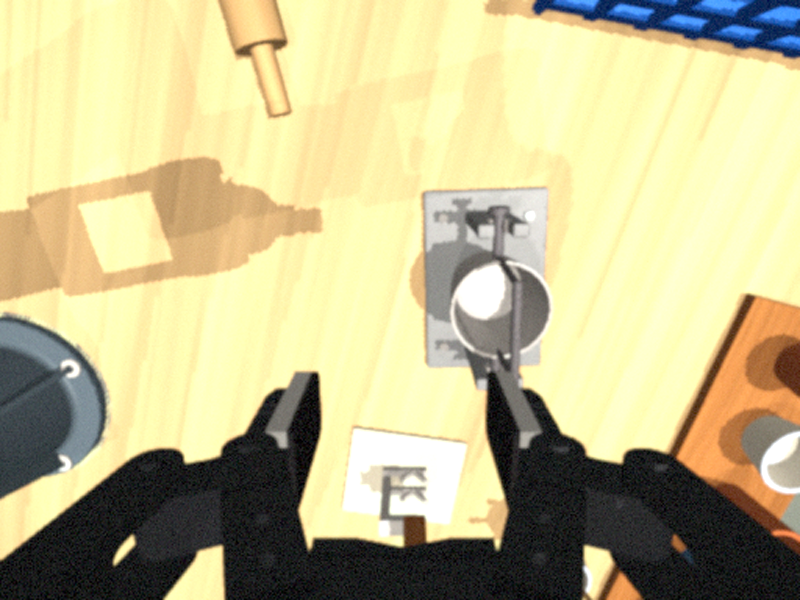

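The wrist view shows the cradle plate at corners (424,192), (547,187) and (427,367). The bar runs from about (514,285) to (516,350), and the fork's tile is at the bottom.

Run:
```python
from h import *
s=np.load('s1.npy',allow_pickle=True).item();C=cam('wrist',s)
g=lambda p:(np.array(p)+.5)/1.5625-.5
P=onz(C,g([(424,192),(547,187),(427,367)]),.012);print(P.round(4),'centre',((P[1]+P[2])/2).round(4))
v=P[0]-P[2];print(np.arctan2(-v[0],v[1]),np.linalg.norm(v),np.linalg.norm(P[0]-P[1]))
B=onz(C,g([(514,285),(516,350)]),.172);v=B[0]-B[1];print('bar',B.round(4),np.arctan2(-v[0],v[1]))
# signed distance of bar along cradle x from centre
for c in ([.4943,.2851],[.494,.286]):
  y=.296;print([(b[:2]-c)@[np.cos(y),np.sin(y)] for b in B])
```

```text
[[0.4023 0.3617 0.012 ]
 [0.5228 0.3995 0.012 ]
 [0.459  0.1739 0.012 ]] centre [0.4909 0.2867 0.012 ]
0.29332524084226075 0.1961818981365912 0.12627882982867392
bar [[0.4785 0.3232 0.172 ]
 [0.497  0.2736 0.172 ]] 0.35692663430106103
[np.float64(-0.004002561052164612), np.float64(-0.0007779840218245571)]
[np.float64(-0.003978134630992008), np.float64(-0.0007535576006519537)]
```

Call:
send_rows:
  commands:
    - {"delta_pos": [0, -3, -1], "yaw": 0}
    - {"delta_pos": [0, -5, -2], "yaw": 0}
    - {"delta_pos": [1, -5, -3], "yaw": 0}
    - {"delta_pos": [2, -5, -3], "yaw": 0}
    - {"delta_pos": [2, -4, -2], "yaw": 0}
    - {"delta_pos": [2, -4, -2], "yaw": 0}
    - {"delta_pos": [2, -3, -1], "yaw": 0}
    - {"delta_pos": [0, -1, 0], "yaw": 0}
    - {"delta_pos": [0, 0, 0], "yaw": 0}

```text
t: 2.15
tcp_pos: [0.4853, 0.0282, 0.2468]
tool_rot: [0.601, 0.8, 0.001, -0.007]
force: [0.4, 0.6, -0.9]
finger_gap: 0.6
```

Run:
```python
from h import *
s=manip.sense();im=manip.snapshot('wrist'); cv2.imwrite('pics/w2.png',im)
C=cam('wrist',s); hsv=cv2.cvtColor(im,cv2.COLOR_BGR2HSV)
q=proj(C,[[.4871,.0234,.141],[.4744,.0213,.008]]);print(q)
m=cv2.inRange(hsv,(3,110,40),(16,255,255)); m=cv2.morphologyEx(m,cv2.MORPH_OPEN,np.ones((5,5)))
cs=cv2.findContours(m,0,1)[0]; c=min([k for k in cs if cv2.contourArea(k)>300],key=lambda k:np.hypot(*(np.array(cv2.minAreaRect(k)[0])-q[0])))
print(cv2.boundingRect(c)); P=onz(C,c.reshape(-1,2),.141);r=cv2.minAreaRect((P[:,:2]*1000).astype(np.float32));print(r)
w=cv2.inRange(hsv,(0,0,130),(180,80,255));cw=max(cv2.findContours(w,0,1)[0],key=cv2.contourArea)
T=onz(C,cw.reshape(-1,2),.008);print('tile',cv2.minAreaRect((T[:,:2]*1000).astype(np.float32)))
n=R.from_quat(s['tool_rot']).as_matrix();print(n.round(3),np.arctan2(n[1,1],n[0,1]))
cv2.drawContours(im,[c],-1,(0,255,0),1)
cv2.imwrite('pics/w2b.png',cv2.convertScaleAbs(cv2.resize(im,(800,600)),alpha=1.5))
```

```text
[[260.10478225 199.07112682]
 [249.6757647  165.72736274]]
(244, 167, 28, 54)
((483.8061218261719, 26.79640007019043), (21.77227210998535, 45.023529052734375), 15.456436157226562)
tile ((470.35357666015625, 32.061397552490234), (141.10275268554688, 145.67660522460938), 6.575896263122559)
[[-0.279  0.96  -0.01 ]
 [ 0.96   0.279  0.009]
 [ 0.012 -0.007 -1.   ]] 0.282469660009139
```

View pics/w2b.png

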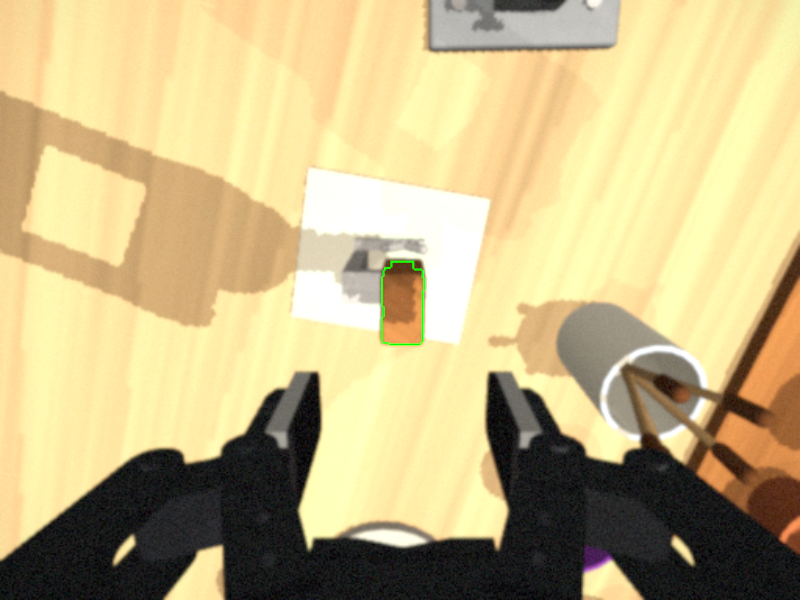

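The handle sits centred between the fingers at x≈402 px, and the wrist and top measurements agree to about 2–3 mm. I'll descend and grip.

Call:
send_rows:
  commands:
    - {"delta_pos": [0, -0.4, -3], "yaw": -0.02}
    - {"delta_pos": [0, 0, -4], "yaw": 0}
    - {"delta_pos": [0, 0, -3.5], "yaw": 0}
    - {"delta_pos": [0, 0, -2], "yaw": 0}
    - {"delta_pos": [0, 0, -1], "yaw": 0}
    - {"delta_pos": [0, 0, 0], "yaw": 0}

```text
t: 2.95
tcp_pos: [0.4852, 0.0332, 0.1129]
tool_rot: [0.604, 0.797, 0.004, -0.003]
force: [-1.3, -0.1, -0.4]
finger_gap: 0.601
```

Call:
send_rows:
  commands:
    - {"delta_pos": [0, -0.8, -0.6], "yaw": 0}
    - {"delta_pos": [0, -0.3, -0.4], "yaw": 0}
    - {"delta_pos": [0, 0, 0], "yaw": 0}

```text
t: 3.32
tcp_pos: [0.4867, 0.0216, 0.1044]
tool_rot: [0.604, 0.797, 0.005, -0.001]
force: [-0.6, 0.1, 1.0]
finger_gap: 0.598
```

Call:
send_rows:
  commands:
    - {"delta_pos": [0, 0, 0], "yaw": 0}
    - {"delta_pos": [0, 0, 0], "yaw": 0}
    - {"delta_pos": [0, 0, 0], "yaw": 0}
    - {"delta_pos": [0, 0, 0], "yaw": 0}
    - {"delta_pos": [0, 0, 0], "yaw": 0}
    - {"delta_pos": [0, 0, 0], "yaw": 0}
  grip: 1
  force: 80

```text
t: 4.08
tcp_pos: [0.4866, 0.0213, 0.1049]
tool_rot: [0.604, 0.797, 0.005, -0.001]
force: [-0.7, -0.5, 0.1]
finger_gap: 0.268
```

Call:
send_rows:
  commands:
    - {"delta_pos": [0, 0, 1.5], "yaw": 0}
    - {"delta_pos": [0, 0, 4], "yaw": 0}
    - {"delta_pos": [-2, 1.5, 4], "yaw": 0}
    - {"delta_pos": [-2.5, 3, 2.5], "yaw": 0.02}
    - {"delta_pos": [-1, 4, 0], "yaw": 0}
    - {"delta_pos": [0, 4, 0], "yaw": 0}
    - {"delta_pos": [0, 4, 0], "yaw": 0}
    - {"delta_pos": [0, 4, 0], "yaw": 0}
    - {"delta_pos": [0, 2, 0], "yaw": 0}
    - {"delta_pos": [0, 0, 0], "yaw": 0}

```text
t: 5.32
tcp_pos: [0.4276, 0.2531, 0.2261]
tool_rot: [0.597, 0.803, 0.005, -0.002]
force: [0.1, -0.8, -2.0]
finger_gap: 0.269
```

Call:
send_rows:
  commands:
    - {"delta_pos": [-0.2, 0.7, -0.2], "yaw": 0}
    - {"delta_pos": [-0.1, 0.5, 0], "yaw": 0}
    - {"delta_pos": [0, 0, 0], "yaw": 0}

```text
t: 5.7
tcp_pos: [0.4237, 0.2641, 0.2233]
tool_rot: [0.597, 0.802, 0.004, -0.003]
force: [0.2, 0.1, -2.6]
finger_gap: 0.273
```

```bash
cat > pair.py <<'E'
from h import *
import sys
k=sys.argv[1];x=[float(a) for a in sys.argv[2:5]]
s=manip.sense();im=manip.snapshot('wrist');im2=manip.snapshot('side');im3=manip.snapshot('top')
cv2.imwrite(f'pics/{k}w.png',im);cv2.imwrite(f'pics/{k}s.png',im2);cv2.imwrite(f'pics/{k}t.png',im3);np.save(f's{k}.npy',s)
def crop(im,C,h):
    u,v=proj(C,[x])[0].astype(int); print(u-h,v-h); return cv2.resize(im[max(v-h,0):v+h,max(u-h,0):u+h],(400,400),interpolation=cv2.INTER_CUBIC)
a=crop(im2,cam('side'),50);b=crop(im3,cam('top'),50)
w=cv2.resize(im,(400,300),interpolation=cv2.INTER_CUBIC);w=cv2.copyMakeBorder(w,0,0,0,400,0)
w[:,400:]=cv2.resize(im[100:292,128:384],(400,300),interpolation=cv2.INTER_CUBIC)
cv2.imwrite(f'pics/{k}.png',cv2.resize(cv2.convertScaleAbs(np.vstack([np.hstack([a,b])[:300 if 0 else 400],w]),alpha=1.5),(686,600)))
print(s['t'],np.round(s['tcp_pos'],4),np.round(s['force'],1))
m=R.from_quat(s['tool_rot']).as_matrix();print('yaw',np.arctan2(m[1,1],m[0,1]),'tilt',m[:2,2])
E
python3 pair.py p1 .47 .28 .16
```

```text
107 113
91 194
5.7 [0.4237 0.2641 0.2233] [ 0.2  0.1 -2.6]
yaw 0.2905440208769731 tilt [0.00034771 0.00970651]
```

View pics/p1.png

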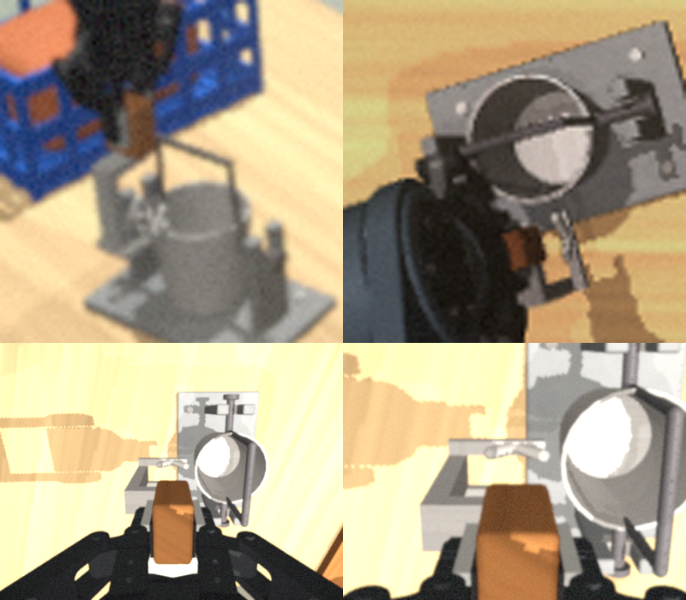

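The pair shows the fork held level about 70 mm in front of the bail, its prong tip at crop (545,445) in the wrist view, and the bail bar beyond it. I'll check where the tip and bar should appear.

Run:
```python
from h import *
s=np.load('sp1.npy',allow_pickle=True).item();y=.29;t=np.array(s['tcp_pos'])
f=lambda x,yy,z:[t[0]+x*np.cos(y)-yy*np.sin(y),t[1]+x*np.sin(y)+yy*np.cos(y),t[2]-.097+z]
c=lambda x,yy,z:[.4928+x*np.cos(.296)-yy*np.sin(.296),.286+x*np.sin(.296)+yy*np.cos(.296),z]
P=[f(.017,.018,.027),f(.017,.018,0),f(-.038,.018,0),f(.017,-.018,.027),f(-.038,-.018,0),c(0,.04,.172),c(0,-.04,.172)]
C=cam('wrist',s);w=proj(C,P);C2=cam('side');sd=proj(C2,P);tp=proj(cam('top'),P)
print('wrist crop',((w-[128,100])*1.34+[343,343]).round());print('side crop',((sd-[107,113])*3.43).round());print('top crop',((tp-[91,194])*3.43+[343,0]).round())
```

```text
wrist crop [[551. 453.]
 [547. 441.]
 [452. 441.]
 [550. 518.]
 [454. 500.]
 [676. 413.]
 [661. 570.]]
side crop [[136. 192.]
 [140. 218.]
 [ 97. 249.]
 [168. 204.]
 [129. 262.]
 [156. 137.]
 [227. 163.]]
top crop [[510. 226.]
 [522. 223.]
 [543. 300.]
 [560. 211.]
 [592. 286.]
 [448. 157.]
 [560. 123.]]
```

Predicted and seen positions agree to about 2–3 mm, so I'll move the prongs in under the bar.

Call:
send_rows:
  commands:
    - {"delta_pos": [1, 0.3, 0], "yaw": 0}
    - {"delta_pos": [1.5, 0.45, 0], "yaw": 0}
    - {"delta_pos": [1.5, 0.45, 0], "yaw": 0}
    - {"delta_pos": [1.2, 0.4, 0], "yaw": 0}
    - {"delta_pos": [0.8, 0.3, 0], "yaw": 0}
    - {"delta_pos": [0, 0, 0], "yaw": 0}

```text
t: 6.6
tcp_pos: [0.4906, 0.284, 0.2234]
tool_rot: [0.598, 0.801, 0.005, -0.002]
force: [-0.1, 0.3, -1.7]
finger_gap: 0.268
```

Call:
send_rows:
  commands:
    - {"delta_pos": [0.2, 0.1, 0.5], "yaw": 0}
    - {"delta_pos": [0, 0, 1], "yaw": 0}
    - {"delta_pos": [0, 0, 0.5], "yaw": 0}
    - {"delta_pos": [0, 0, 0], "yaw": 0}

```text
t: 7.1
tcp_pos: [0.4913, 0.2849, 0.2453]
tool_rot: [0.598, 0.802, 0.005, -0.002]
force: [-0.5, -0.3, -1.7]
finger_gap: 0.269
```

```bash
python3 pair.py p2 .49 .285 .17
```

```text
112 107
88 186
7.1 [0.4913 0.2849 0.2453] [-0.5 -0.3 -1.7]
yaw 0.28909684151081544 tilt [0.00261148 0.01020023]
```

View pics/p2.png

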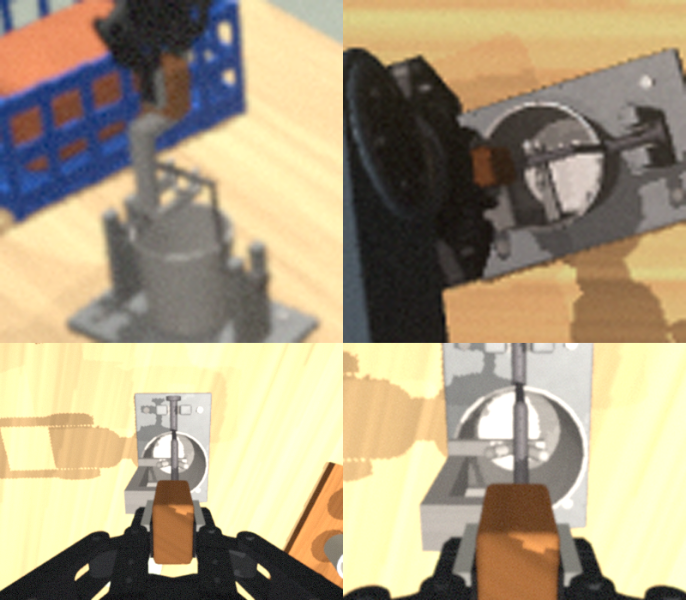

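The bar at crop x≈520 lies directly over the seat line, with the handle at x≈517 and a tip on either side. I'll lift slowly.

Call:
send_rows:
  commands:
    - {"delta_pos": [0, 0, 0.3], "yaw": 0}
    - {"delta_pos": [0, 0, 0.2], "yaw": 0}
    - {"delta_pos": [0, 0, 0.2], "yaw": 0}
    - {"delta_pos": [0, 0, 0.2], "yaw": 0}
    - {"delta_pos": [0, 0, 0.2], "yaw": 0}
    - {"delta_pos": [0, 0, 0.2], "yaw": 0}
    - {"delta_pos": [0, 0, 0.2], "yaw": 0}

```text
t: 8.12
tcp_pos: [0.4891, 0.284, 0.2576]
tool_rot: [0.598, 0.802, 0.002, -0.004]
force: [0.7, 0.6, -6.4]
finger_gap: 0.274
```

Call:
send_rows:
  commands:
    - {"delta_pos": [0.15, 0.1, 0.4], "yaw": 0}
    - {"delta_pos": [0.05, 0, 0.6], "yaw": 0}
    - {"delta_pos": [0, 0, 0.7], "yaw": 0}
    - {"delta_pos": [0, 0, 0.7], "yaw": 0}
    - {"delta_pos": [0, 0, 0.8], "yaw": 0}
    - {"delta_pos": [0, 0, 0.8], "yaw": 0}
    - {"delta_pos": [0, 0, 0.8], "yaw": 0}
    - {"delta_pos": [0, 0, 0.8], "yaw": 0}
    - {"delta_pos": [0, 0, 0.8], "yaw": 0}
    - {"delta_pos": [0, 0, 0.8], "yaw": 0}

```text
t: 9.38
tcp_pos: [0.4906, 0.2849, 0.3345]
tool_rot: [0.598, 0.802, 0.001, -0.004]
force: [0.3, -0.2, -5.9]
finger_gap: 0.271
```

Call:
send_rows:
  commands:
    - {"delta_pos": [0, 0, 1], "yaw": 0}
    - {"delta_pos": [0, 0, 1], "yaw": 0}
    - {"delta_pos": [0, 0, 1], "yaw": 0}
    - {"delta_pos": [0, 0, 0.8], "yaw": 0}
    - {"delta_pos": [0, -0.4, 0.4], "yaw": 0}
    - {"delta_pos": [0, -0.8, 0], "yaw": 0}
    - {"delta_pos": [0, -1.2, 0], "yaw": 0}
    - {"delta_pos": [0, -1.6, 0], "yaw": 0}
    - {"delta_pos": [0, -2, 0], "yaw": 0}
    - {"delta_pos": [0.1, -2.2, 0], "yaw": 0}

```text
t: 10.62
tcp_pos: [0.4906, 0.1979, 0.3789]
tool_rot: [0.597, 0.802, 0.0, -0.005]
force: [0.2, 0.6, -6.6]
finger_gap: 0.274
```

Call:
send_rows:
  commands:
    - {"delta_pos": [0.2, -2.2, 0], "yaw": 0}
    - {"delta_pos": [0.3, -2.2, 0], "yaw": 0}
    - {"delta_pos": [0.3, -2.2, 0], "yaw": 0}
    - {"delta_pos": [0.3, -2.2, 0], "yaw": 0}
    - {"delta_pos": [0.3, -2.2, 0], "yaw": 0}
    - {"delta_pos": [0.3, -2.2, 0], "yaw": 0}
    - {"delta_pos": [0.3, -2.2, 0], "yaw": 0}
    - {"delta_pos": [0.3, -2.2, 0], "yaw": 0}
    - {"delta_pos": [0.3, -2.2, 0], "yaw": 0}
    - {"delta_pos": [0.3, -2.2, 0], "yaw": 0}

```text
t: 11.88
tcp_pos: [0.5147, -0.0403, 0.3771]
tool_rot: [0.601, 0.799, -0.003, -0.006]
force: [-0.8, 0.0, -6.7]
finger_gap: 0.27
```

Call:
send_rows:
  commands:
    - {"delta_pos": [0.4, -2.2, 0], "yaw": 0.01}
    - {"delta_pos": [0.4, -2.2, 0], "yaw": 0.01}
    - {"delta_pos": [0.5, -2.2, 0], "yaw": 0.01}
    - {"delta_pos": [0.5, -2.2, 0], "yaw": 0.01}
    - {"delta_pos": [0.5, -2.2, 0], "yaw": 0.01}
    - {"delta_pos": [0.5, -2.2, 0], "yaw": 0.01}
    - {"delta_pos": [0.4, -2.2, 0], "yaw": 0}
    - {"delta_pos": [0.3, -2, 0], "yaw": 0}
    - {"delta_pos": [0.2, -1.6, 0], "yaw": 0}
    - {"delta_pos": [0.1, -1.2, 0], "yaw": 0}

```text
t: 13.12
tcp_pos: [0.5468, -0.2582, 0.3748]
tool_rot: [0.579, 0.815, -0.004, -0.009]
force: [-0.7, 0.4, -5.8]
finger_gap: 0.274
```

Call:
send_rows:
  commands:
    - {"delta_pos": [0, -0.8, 0], "yaw": 0}
    - {"delta_pos": [0, -0.4, 0], "yaw": 0}
    - {"delta_pos": [0, 0, 0], "yaw": 0}
    - {"delta_pos": [0, 0, 0], "yaw": 0}

```text
t: 13.62
tcp_pos: [0.5467, -0.2703, 0.3746]
tool_rot: [0.579, 0.815, -0.004, -0.009]
force: [0.6, -0.7, -5.8]
finger_gap: 0.271
```

```bash
python3 pair.py p3 .56 -.29 .2
```

```text
275 186
344 154
13.625 [ 0.5467 -0.2703  0.3746] [ 0.6 -0.7 -5.8]
yaw 0.33548114700315446 tilt [-0.02005583  0.0044997 ]
```

View pics/p3.png

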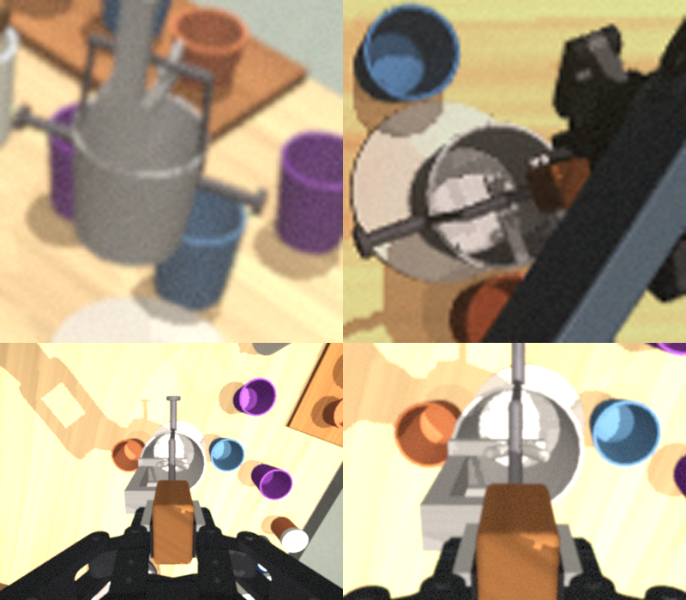

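The pail hangs level, pins square to the line between the pots (blue right, terracotta left in the wrist crop). It is still about 15 mm short of the bat centre, so I'll correct that and lower.

Call:
send_rows:
  commands:
    - {"delta_pos": [0.4, -0.4, -0.3], "yaw": 0}
    - {"delta_pos": [0.6, -0.7, -0.6], "yaw": 0}
    - {"delta_pos": [0.4, -0.4, -1], "yaw": 0}
    - {"delta_pos": [0, 0, -1.4], "yaw": 0}
    - {"delta_pos": [0, 0, -1.6], "yaw": 0}
    - {"delta_pos": [0, 0, -1.6], "yaw": 0}
    - {"delta_pos": [0, 0, -1.4], "yaw": 0}
    - {"delta_pos": [0, 0, -1], "yaw": 0}
    - {"delta_pos": [0, 0, -0.6], "yaw": 0}
    - {"delta_pos": [0, 0, 0], "yaw": 0}

```text
t: 15.02
tcp_pos: [0.5612, -0.2857, 0.2708]
tool_rot: [0.579, 0.815, -0.004, -0.011]
force: [0.4, 0.5, -5.3]
finger_gap: 0.271
```

Call:
send_rows:
  commands:
    - {"delta_pos": [0, 0, -0.5], "yaw": 0}
    - {"delta_pos": [0, 0, -0.6], "yaw": 0}
    - {"delta_pos": [0, 0, -0.5], "yaw": 0}
    - {"delta_pos": [0, 0, -0.3], "yaw": 0}
    - {"delta_pos": [0, 0, -0.2], "yaw": 0}
    - {"delta_pos": [0, 0, 0], "yaw": 0}

```text
t: 15.78
tcp_pos: [0.5621, -0.2863, 0.2501]
tool_rot: [0.579, 0.815, -0.004, -0.01]
force: [0.4, 0.1, -5.9]
finger_gap: 0.271
```

Call:
send_rows:
  commands:
    - {"delta_pos": [0, 0, -0.15], "yaw": 0}
    - {"delta_pos": [0, 0, -0.15], "yaw": 0}
    - {"delta_pos": [0, 0, -0.15], "yaw": 0}
    - {"delta_pos": [0, 0, -0.15], "yaw": 0}
    - {"delta_pos": [0, 0, -0.15], "yaw": 0}
    - {"delta_pos": [0, 0, -0.15], "yaw": 0}

```text
t: 16.52
tcp_pos: [0.5629, -0.2868, 0.2418]
tool_rot: [0.579, 0.815, -0.004, -0.008]
force: [0.3, -0.3, -2.2]
finger_gap: 0.271
```

Call:
send_rows:
  commands:
    - {"delta_pos": [0, 0, -0.3], "yaw": 0}
    - {"delta_pos": [-0.1, 0, -0.4], "yaw": 0}
    - {"delta_pos": [-0.1, 0, -0.5], "yaw": 0}
    - {"delta_pos": [0, 0, -0.5], "yaw": 0}
    - {"delta_pos": [0, 0, -0.3], "yaw": 0}
    - {"delta_pos": [0, 0, 0], "yaw": 0}

```text
t: 17.27
tcp_pos: [0.5614, -0.2876, 0.2218]
tool_rot: [0.579, 0.815, -0.004, -0.007]
force: [0.7, -0.3, -1.4]
finger_gap: 0.271
```

```bash
python3 pair.py p4 .56 -.285 .1
python3 - <<'E'
from h import *
# shrink view to keep file checks: save for later
E
```

```text
269 216
330 157
17.275 [ 0.5614 -0.2876  0.2218] [ 0.7 -0.3 -1.4]
yaw 0.33574418488755364 tilt [-0.01552908  0.00073034]
```

View pics/p4.png

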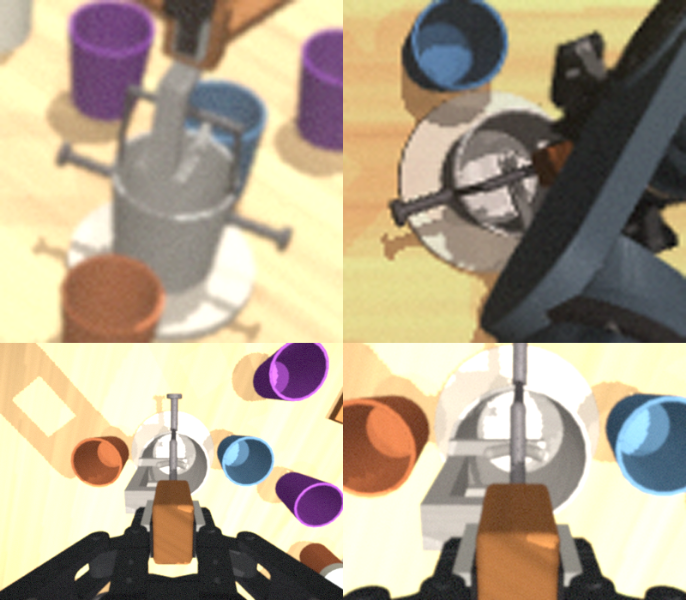

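The pail stands upright on the bat (side and top crops), and the fork is free of the bar with the tips below it. I'll drop a little more, then back straight out.

Call:
send_rows:
  commands:
    - {"delta_pos": [0, 0.05, -0.4], "yaw": 0}
    - {"delta_pos": [-0.5, -0.15, 0], "yaw": 0}
    - {"delta_pos": [-1, -0.3, 0], "yaw": 0}
    - {"delta_pos": [-1.2, -0.42, 0], "yaw": 0}
    - {"delta_pos": [-1.2, -0.42, 0], "yaw": 0}
    - {"delta_pos": [-1.2, -0.42, 0], "yaw": 0}
    - {"delta_pos": [-1.2, -0.42, 0], "yaw": 0}
    - {"delta_pos": [-1, -0.3, 0], "yaw": 0}
    - {"delta_pos": [0, 0, 0], "yaw": 0}

```text
t: 18.55
tcp_pos: [0.4824, -0.3138, 0.2189]
tool_rot: [0.58, 0.815, -0.005, -0.006]
force: [-0.6, 0.7, -2.2]
finger_gap: 0.27
```

Call:
send_rows:
  commands:
    - {"delta_pos": [-0.5, 0, 1.5], "yaw": 0}
    - {"delta_pos": [0, 2, 1.5], "yaw": -0.02}
    - {"delta_pos": [0, 4, 0], "yaw": -0.01}
    - {"delta_pos": [0, 4.5, 0], "yaw": -0.01}
    - {"delta_pos": [0, 4.5, 0], "yaw": -0.01}
    - {"delta_pos": [0, 4.5, 0], "yaw": -0.01}
    - {"delta_pos": [0, 4.5, 0], "yaw": 0}
    - {"delta_pos": [0, 4, 0], "yaw": 0}
    - {"delta_pos": [0, 2, 0], "yaw": 0}
    - {"delta_pos": [0, 0, 0], "yaw": 0}

```text
t: 19.8
tcp_pos: [0.4818, -0.0065, 0.261]
tool_rot: [0.603, 0.797, -0.002, 0.004]
force: [-0.6, -0.4, -1.1]
finger_gap: 0.272
```

Call:
send_rows:
  commands:
    - {"delta_pos": [-0.2, 1.2, -2], "yaw": 0}
    - {"delta_pos": [-0.2, 1.2, -3.5], "yaw": 0}
    - {"delta_pos": [0, 0, -3.5], "yaw": 0}
    - {"delta_pos": [0, 0, -2.5], "yaw": 0}
    - {"delta_pos": [0, 0, -1], "yaw": 0}
    - {"delta_pos": [0, 0, 0], "yaw": 0}

```text
t: 20.55
tcp_pos: [0.4843, 0.0134, 0.1384]
tool_rot: [0.603, 0.797, 0.0, 0.012]
force: [-0.4, -0.6, -2.9]
finger_gap: 0.273
```

Call:
send_rows:
  commands:
    - {"delta_pos": [-0.4, 0.4, -0.8], "yaw": 0}
    - {"delta_pos": [-0.4, 0.3, -0.8], "yaw": 0}
    - {"delta_pos": [0, 0, -0.5], "yaw": 0}
    - {"delta_pos": [0, 0, -0.2], "yaw": 0}
    - {"delta_pos": [0, 0, 0], "yaw": 0}

```text
t: 21.18
tcp_pos: [0.4778, 0.0203, 0.1163]
tool_rot: [0.603, 0.797, 0.002, 0.015]
force: [0.2, 0.1, -2.0]
finger_gap: 0.27
```

Call:
send_rows:
  commands:
    - {"delta_pos": [0, 0, -0.15], "yaw": 0}
    - {"delta_pos": [0, 0, -0.15], "yaw": 0}
    - {"delta_pos": [0, 0, -0.15], "yaw": 0}
    - {"delta_pos": [0, 0, 0], "yaw": 0}

```text
t: 21.68
tcp_pos: [0.4784, 0.0201, 0.1118]
tool_rot: [0.603, 0.797, 0.002, 0.015]
force: [0.2, -0.3, -1.8]
finger_gap: 0.272
```

Call:
send_rows:
  commands:
    - {"delta_pos": [0, 0, -0.15], "yaw": 0}
    - {"delta_pos": [0, 0, -0.15], "yaw": 0}
    - {"delta_pos": [0, 0, -0.15], "yaw": 0}
    - {"delta_pos": [0, 0, 0], "yaw": 0}

```text
t: 22.18
tcp_pos: [0.4784, 0.0201, 0.107]
tool_rot: [0.603, 0.797, 0.002, 0.015]
force: [0.2, -0.3, -2.0]
finger_gap: 0.27
```

Call:
send_rows:
  commands:
    - {"delta_pos": [0, 0, -0.12], "yaw": 0}
    - {"delta_pos": [0, 0, -0.12], "yaw": 0}
    - {"delta_pos": [0, 0, 0], "yaw": 0}

```text
t: 22.55
tcp_pos: [0.4787, 0.02, 0.1059]
tool_rot: [0.603, 0.797, 0.002, 0.016]
force: [0.0, -0.4, -2.0]
finger_gap: 0.271
```

Call:
send_rows:
  commands:
    - {"delta_pos": [0, 0, -0.15], "yaw": 0}
    - {"delta_pos": [0, 0, 0], "yaw": 0}

```text
t: 22.8
tcp_pos: [0.4789, 0.0199, 0.1059]
tool_rot: [0.603, 0.797, 0.002, 0.016]
force: [0.1, 0.3, -1.4]
finger_gap: 0.271
```

Call:
send_rows:
  commands:
    - {"delta_pos": [0, 0, 0], "yaw": 0}
    - {"delta_pos": [0, 0, 0], "yaw": 0}
    - {"delta_pos": [0, 0, 0], "yaw": 0}
  grip: 0.2

```text
t: 23.18
tcp_pos: [0.4797, 0.0197, 0.1058]
tool_rot: [0.603, 0.797, 0.002, 0.017]
force: [0.3, -0.0, 0.2]
finger_gap: 0.4
```

Released. I'll open further and go straight up, then check from the fixed cameras.

Call:
send_rows:
  commands:
    - {"delta_pos": [0, 0, 0], "yaw": 0}
    - {"delta_pos": [0, 0, 0], "yaw": 0}
    - {"delta_pos": [0, 0, 0.8], "yaw": 0}
    - {"delta_pos": [0, 0, 2], "yaw": 0}
    - {"delta_pos": [0, 0, 4], "yaw": 0}
    - {"delta_pos": [0, 0, 4], "yaw": 0}
    - {"delta_pos": [-2, 0, 4], "yaw": 0}
    - {"delta_pos": [-4, 2, 3], "yaw": 0}
    - {"delta_pos": [-4, 3, 0], "yaw": 0}
    - {"delta_pos": [0, 0, 0], "yaw": 0}
  grip: -0.2

```text
t: 24.42
tcp_pos: [0.3767, 0.0705, 0.2924]
tool_rot: [0.604, 0.797, 0.004, 0.019]
force: [0.4, 0.3, 0.2]
finger_gap: 0.602
```

Run:
```python
from h import *
a=manip.snapshot('top');b=manip.snapshot('side');cv2.imwrite('pics/endt.png',a);cv2.imwrite('pics/ends.png',b)
k=lambda i,x0,y0,x1,y1:cv2.resize(i[y0:y1,x0:x1],(400,300),interpolation=cv2.INTER_CUBIC)
cv2.imwrite('pics/end.png',cv2.convertScaleAbs(np.vstack([np.hstack([k(a,210,195,310,270),k(a,330,150,430,273)]),np.hstack([k(b,170,190,270,265),k(b,260,210,380,330)])]),alpha=1.5))
C=cam('top')
hsv=cv2.cvtColor(a,cv2.COLOR_BGR2HSV);m=cv2.inRange(hsv,(3,110,40),(16,255,255));z=np.zeros_like(m);z[215:260,230:280]=m[215:260,230:280]
cs=cv2.findContours(z,0,1)[0]
if cs:
    c=max(cs,key=cv2.contourArea);P=onz(C,c.reshape(-1,2),.141);print('handle',cv2.minAreaRect((P[:,:2]*1000).astype(np.float32)))
for n,lo,hi,b0 in (('blue',(95,60,20),(120,255,255),(540,235,600,300)),('terra',(0,110,20),(16,255,255),(580,360,645,415))):
    m=cv2.inRange(hsv,lo,hi);z=np.zeros_like(m);x0,y0,x1,y1=[int(q*.64) for q in b0];z[y0:y1,x0:x1]=m[y0:y1,x0:x1];c=max(cv2.findContours(z,0,1)[0],key=cv2.contourArea);print(n,cv2.boundingRect(c))
print(manip.sense()['tcp_pos'])
```

```text
handle ((482.127685546875, 21.268054962158203), (22.59852409362793, 38.02521514892578), 18.51148223876953)
blue (350, 156, 28, 27)
terra (371, 234, 37, 31)
[0.38061416 0.06913322 0.29281903]
```

View pics/end.png

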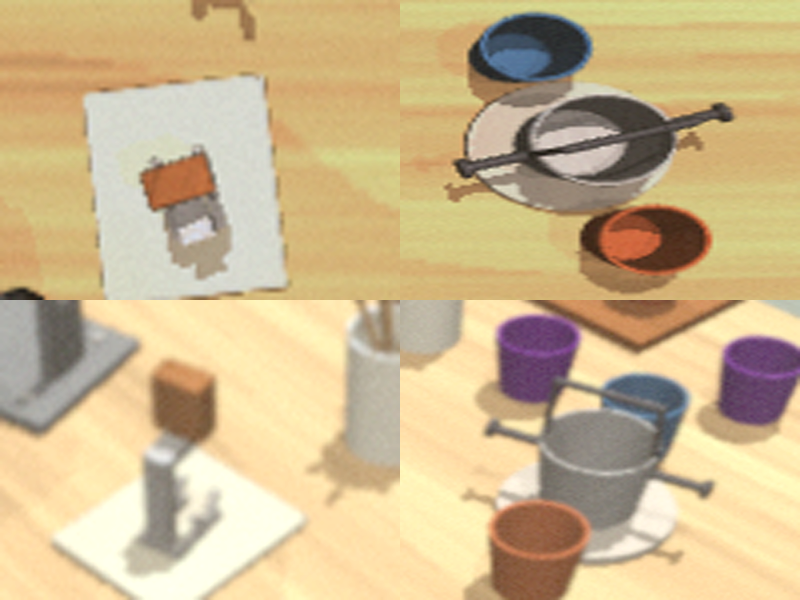

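All four crops look right: the fork stands upright on its tile, the pail is upright on the bat, and the pots haven't moved. One numeric check of the pail centre from its rim and foot, then I hand in.

Run:
```python
from h import *
C=cam('top');g=lambda u,v:[330+(u-400)/4,150+v*.41]
print('rim',onz(C,[g(600,138)],.102),'collars mid',onz(C,[g(465,166),g(722,114)],.077).mean(0))
s=manip.sense();print(s['t'],np.abs(s['qd']).max());manip.sign_off()
```

```text
rim [[ 0.56138367 -0.28268804  0.102     ]] collars mid [ 0.56083052 -0.28588074  0.077     ]
24.525 0.034861808309536536
the job is handed in; nothing more can be done
```

I lifted the pail straight up off its trunnion slots with the fork, set it on the bat between the blue and terracotta pots, and stood the fork back on its tile. I handed the job in at about 24.5 s. `sign_off` gives no verdict, so these results are from my own last checks.

| Check | Result |
|---|---|
| Pail position | 2–3 mm from the bat centre, measured from the rim and the pin collars; looks upright in both views |
| Fork position | handle about 8 mm from the tile centre; looks upright |
| Blue pot | same pixel box as at the start |
| Terracotta pot | box 4 px wider on one side; I put this down to the colour mask catching shadow, as the pot looks in place |
| Jar | not measured again at the end; I kept well clear of it |
| Robot | clear of everything, about 0.29 m up |

- **Wrist tilt:** the wrist had tilted about 0.03 rad by the time I set the fork down. The fork settled flat when I released it.
- **Contact forces:** I had no reading of the actual contact forces. The wrist force showed no knocks, and the touchdown on the bat was slow and gentle.

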